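# Wind the screw clamp shut on a wood block with its crank

### The job

The wood block lies loose in the screw clamp. Fit the loose crank onto the clamp's square shaft end, pushed fully down, and wind it clockwise by its handle, keeping it down on the shaft, until the jaw holds the block firmly against the stop bar; stop as soon as you feel it bite, do not force it. Leave the crank on the shaft.

Things in the scene. Friction and masses are not known exactly. Their poses are not given: they have to be found in the camera images.
- crank_hub (a point): Centre of the loose steel crank's hub, 17 mm above its underside. Hub 34 (x) x 30 (y) x 34 mm, with a 15.5 mm square socket, 25 mm deep, in its underside. An arm (16 mm wide, 22 to 33 mm above the underside) runs along +x to the grip; a 30 mm balance ball sits at -x 47 mm. It lies level on the table, socket down. 0.33 kg. Can be picked up across y by the hub.
- crank_handle (a point): Centre of the crank's upright black round grip: 22 mm in diameter, 43 mm tall, it spins freely about its upright axis. It stands 60 mm along the crank's +x from the hub's axis; this point is 40 mm above the hub's centre and 23 mm above the arm's end. The axes are the crank's.
- shaft_end (a point): Centre of the tip of the clamp's upright square shaft, 14 mm square, sides along this point's x and y, its last 3.5 mm tapered to 8.5 mm. It stands 22 mm out of its round seat. It turns with the shaft. The crank fits in any of four quarter turns; fully down, the hub's centre is 5 mm below this point. Turning slowly takes about 4 N at the handle; 2 to 8 N more is a firm clamp.
- clamp: Screw clamp fixed on the table; origin on the table under the shaft. Grey drive box 92 x 88 mm, 60 mm high, the shaft's 38 mm round seat on top at 63 mm. Steel bed 110 mm wide, 18 mm high, runs along +y; across its far end a fixed steel stop bar (size of the jaw), its place along y varies. One turn clockwise from above moves the jaw 16 mm along +y; the screw holds by its own friction.
- jaw: Moving jaw of the clamp, a steel bar 100 (x) x 24 (y) x 34 (z) mm, origin at the middle of its underside on the bed. It moves along its own +y.
- wood_block: Wood block lying loose on the bed in front of the jaw, 95 mm long, 35 mm high and 44 mm thick along its own x, which lies along the jaw's travel. Origin at the middle of its underside. 0.1 kg. Between it and the stop bar is a gap of 1 to 8 mm.
There are look-alikes about, which are no part of the job. What is shaped like the part that bears crank_hub but blue or yellow is not meant.

How it is judged:
By the outcome, as a careful person would: the job done as asked, in the order asked, and still so for the second after the job is handed in, with the robot touching nothing.
It also fails if it takes over 72 s, if anything falls off the work surface, if the arm or the gripper's body presses on something with over 40 N, if the wrist force passes 120 N, or if a joint passes its speed limit or range.

### The arm

A 7-joint arm with a two-finger parallel gripper is mounted at the origin on a cart in front of the work surface, level with it; the furniture and walls round the work are solid. World frame = base frame: x ahead of the robot, y to its left, z up, the work surface at z = 0. Lengths are in m, angles in rad, forces in N, time in s.
With the tool pointing down it reaches from about 0.425 to 0.925 m from the base axis. Payload 6.8 kg.
Tool frame: the origin (TCP) lies on the centre line of the jaws, within the pads' length; the fingertips stand 14 mm ahead of it and the grasp point (between the pads) lies 5 mm behind it (r.tips_ahead is the distance from the TCP to the fingertips, in m); z points along the fingers, y is the line along which they close (so a half turn about z gives the same grasp; the last joint's range is limited). The gripper opens to 85 mm and grips with 20 to 120 N. Pads are 22 mm wide; open, the fingers measure 114 mm over their backs; the gripper's body (76 mm by 85 mm) begins 54 mm behind the grasp point. The pads swing forward as they close: fully open they stand 13 mm farther back than shut.
Start: joints at [-1.249, 0.477, 0.022, 1.555, -0.011, 1.109, -0.083], TCP at [0.281, 0.614, 0.213] pointing down, gripper open.
Joint ranges: [-2.96, 2.96], [-0.34, 2.1], [-1.41, 1.46], [0.24, 2.44], [-1.37, 4.51], [0.17, 1.92], [-2.96, 2.96]. Speed limits (rad/s): [2.39, 2.39, 3.14, 3.14, 3.14, 3.14, 3.14].

### API

Orientations are given as a rotation vector (axis times angle).
In Python, from bench import r, eyes gives the robot as it stands.
- The arm moves only by the tool step_arm, never from a script. Its argument "rows" is a list of rows, each a list of 6 numbers: the shift along the world's x, y, z in units of 60 cm (1.0 is 60 cm), then the turn, a rotation vector about the world's x, y, z in units of pi rad (1.0 is pi rad). In form: [[x, y, z, rx, ry, rz], ...]. A call has 1 to 5 rows; each row is the pose to reach, as a shift and turn from the pose commanded when the call began, turning the shorter way round; what a row does not reach only later rows make up. A row lasts 1/12 s, in which the tool goes at most 41.7 mm and 7.16 degrees, less where a joint would pass 70% of its speed; a pose out of reach is approached as far as the arm can. A call with a number of a shift or a turn outside -1 to 1 is refused whole. A call with a gripper value outside its range is refused whole. "jaw" is the closure, from 0 (fully open) to 1 (shut), set as the call begins (left out, the last holds). The fingers move at their own pace and stop on an object; "squeeze" is the grip in N (left out, the last holds). Time passes only in rows, so rows that repeat a pose let the fingers close. It gives the time, the measured TCP pose, the force, the opening and the grip force at its end, in the units of the state.
- r.get_obs(): the state, without advancing time (a new reading comes with each control period).
- eyes.grab_frame(name): name is "scene" or "side" or "wrist"; returns the picture (400x640x3 uint8, red, green, blue); there is no depth.
- eyes.camera_info(name): a dict with "mtx" (3x3 intrinsics, pixels), "extrinsics" (4x4, takes a point from camera to world coordinates); the wrist camera has in their place "tool_from_camera" (4x4, takes a point from camera to tool coordinates, whose origin is the TCP and whose axes are the flange's). Camera axes: x right, y down, z forward; pixel columns grow to the right and rows downward; lengths in m; the calibration is good to about 2 mm. A picture is of the moment at which its call begins: read the wrist's pose just before it. camera_info takes no time and is no camera call.
- r.hand_in(): hands the job in; it is judged then, once.
The state is a dict: "clock": time; "joints": joint angles; "qvel": joint speeds; "tau": joint torques, N m; "tcp_pos": TCP position; "orientation": TCP orientation; "contact_force": force on the tool from outside, world axes, zero at the start; "moment": the same for the moment, N m; "grip_width": finger opening in m; "gripper_force": force on a finger pad.
Only numpy, scipy, OpenCV 4.12 (cv2) and the standard library are available. Lean on these libraries where they do the work, as an engineer would, in place of code of your own. Each camera call takes 0.05 s, during which the arm holds its last target. There are 200 camera calls.

## Working session

There is one attempt and no reset: what is moved stays moved. The work goes in short steps, Python scripts to look and compute and a tool call to move; the robot and the scene stay as the last step left them, time stands still between calls to the robot, and variables do not carry over. Pictures are saved under pics/ and viewed, at most 10 in all, crops included, and the job is handed in when it is done.

Besides the shell and the picture viewer there is one more tool, called after "Request:" as a command line: name --pt "numbers of a row" for each row, then --argument value for the rest. step_arm: Moves the arm, as the interface text tells. Shifts and turns lie within -1 to 1; 1 stands for 60 cm of shift or pi rad of turn. Its arguments: {"type":"object","properties":{"rows":{"type":"array"},"jaw":{"type":"number"},"squeeze":{"type":"number"}},"required":["rows"]}

```bash
mkdir -p pics
cat > h.py <<'E'
import numpy as np,cv2
from scipy.spatial.transform import Rotation as R
from bench import r,eyes
def cam(n,obs=None):
    c=eyes.camera_info(n);K=np.array(c['mtx'])
    if n!='wrist': return K,np.array(c['extrinsics'])
    o=obs or r.get_obs();T=np.eye(4);T[:3,:3]=R.from_rotvec(o['orientation']).as_matrix();T[:3,3]=o['tcp_pos']
    return K,T@np.array(c['tool_from_camera'])
def plane(K,T,uv,z):
    d=T[:3,:3]@np.linalg.inv(K)@np.array([uv[0],uv[1],1.]);o=T[:3,3]
    return o+d*(z-o[2])/d[2]
def proj(K,T,p):
    q=np.linalg.inv(T)@np.append(p,1);q=K@q[:3];return q[:2]/q[2]
def snap(n,f):
    im=eyes.grab_frame(n);cv2.imwrite('pics/'+f,im[:,:,::-1]);return im
E
python3 - <<'E'
from h import *
print(r.get_obs())
a=snap('scene','a1.png');b=snap('side','b1.png');c=snap('wrist','c1.png')
for n in('scene','side','wrist'):
    K,T=cam(n);print(n,K.round(1).tolist(),T.round(3).tolist())
E
```

```text
{'clock': 0.0, 'joints': array([-1.24911215,  0.47778667,  0.02233802,  1.55642004, -0.01147818,
        1.10930651, -0.08311711]), 'qvel': array([ 0.00075848,  0.00162403, -0.00062449,  0.000316  ,  0.00108206,
        0.00039593, -0.00034202]), 'tau': array([-3.75887266e-04, -5.96450686e+01,  1.60778034e+00, -2.81188899e+01,
        1.24174193e-02,  9.42336774e-03, -1.88299475e-05]), 'tcp_pos': array([0.28102104, 0.61304972, 0.21224799]), 'orientation': array([-6.69844875e-01, -3.06911065e+00,  2.79128131e-03]), 'contact_force': array([-0.56638009, -0.7260269 , -0.02223233]), 'moment': array([-0.01916631, -0.02441111, -0.01537955]), 'gripper_force': 0.0, 'grip_width': 0.08563075022244612}
scene [[482.6, 0.0, 330.1], [0.0, 482.6, 188.9], [0.0, 0.0, 1.0]] [[0.866, -0.332, 0.375, 0.134], [-0.501, -0.564, 0.656, -0.841], [-0.006, -0.756, -0.654, 0.909], [0.0, 0.0, 0.0, 1.0]]
side [[361.9, 0.0, 321.4], [0.0, 361.9, 201.3], [0.0, 0.0, 1.0]] [[0.937, -0.135, 0.323, 0.278], [-0.35, -0.372, 0.859, -0.88], [0.004, -0.918, -0.396, 0.49], [0.0, 0.0, 0.0, 1.0]]
wrist [[277.9, 0.0, 314.7], [0.0, 277.9, 194.8], [0.0, 0.0, 1.0]] [[0.416, 0.862, 0.289, 0.208], [0.909, -0.394, -0.133, 0.647], [-0.001, 0.318, -0.948, 0.373], [0.0, 0.0, 0.0, 1.0]]
```

View pics/a1.png

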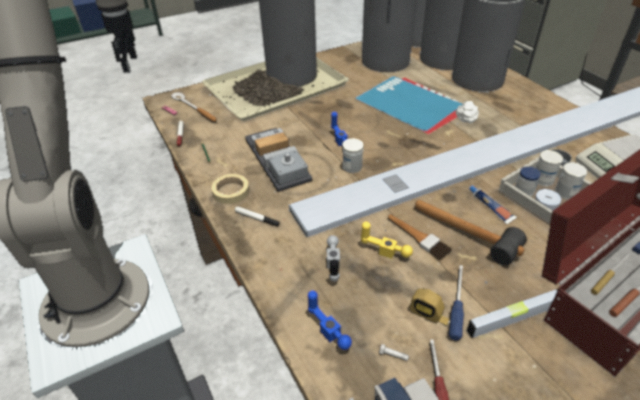

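View pics/b1.png

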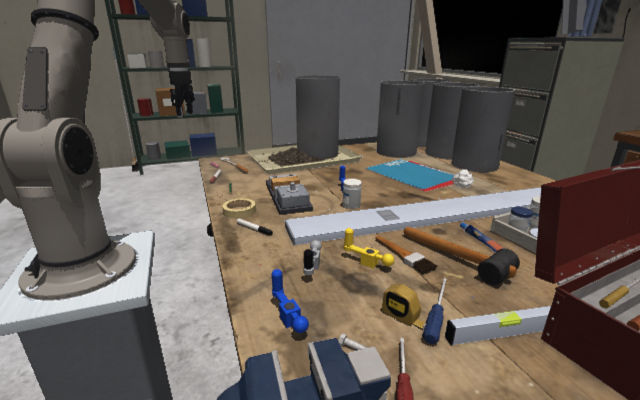

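Candidates in scene: blue (328,322) and blue (338,128), yellow (385,241), steel grey with dark grip (333,258). The steel one fits, and the clamp is at (280,158). I'll confirm both in one enlarged composite.

Run:
```python
from h import *
a=cv2.imread('pics/a1.png');b=cv2.imread('pics/b1.png')
f=lambda im,x,y,s:cv2.resize(im[y:y+s*3//4,x:x+s],(400,300),interpolation=cv2.INTER_CUBIC)
cv2.imwrite('pics/d1.png',np.vstack([np.hstack([f(a,293,228,80),f(b,271,228,80)]),np.hstack([f(a,230,118,100),f(b,250,165,80)])]))
K,T=cam('scene');K2,T2=cam('side')
for z in(0,.05): print(z,plane(K,T,(333,258),z),plane(K2,T2,(311,258),z),plane(K,T,(290,158),z))
```

```text
0 [ 0.53121667 -0.15824604  0.        ] [ 0.52730361 -0.14494766  0.        ] [ 6.21698753e-01  2.61470029e-01 -1.11022302e-16]
0.05 [ 0.50938922 -0.19578797  0.05      ] [ 0.5018257  -0.22005639  0.05      ] [0.59489496 0.20084449 0.05      ]
```

View pics/d1.png

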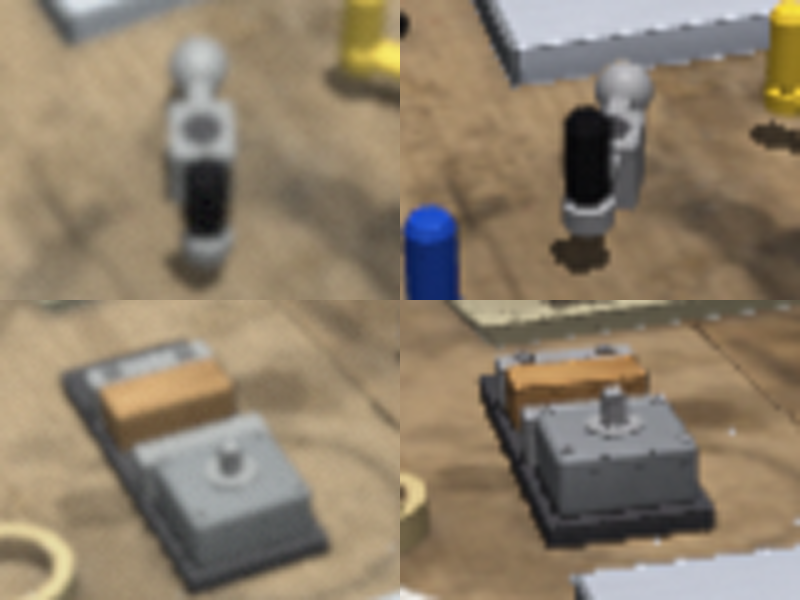

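Composite shows steel crank (grey hub, black grip) at scene hub (333,254), grip top (334.6,261), ball (333,241). The shaft tip is at scene (287.5,154), side (292,183).

Run:
```python
from h import *
K,T=cam('scene');K2,T2=cam('side')
for n,z,u,v in[('hubtop',.034,(333.4,253.6),None),('ball',.0275,(333,241),(316,245.4)),('grip',.0785,(334.6,261),(308.6,250.6)),('shaft',.085,(287.5,154.2),(292.4,183.4))]:
    print(n,plane(K,T,u,z).round(3),plane(K2,T2,v,z).round(3) if v else '')
```

```text
hubtop [ 0.524 -0.172  0.034] 
ball [ 0.547 -0.131  0.027] [ 0.544 -0.135  0.028]
grip [ 0.496 -0.227  0.079] [ 0.492 -0.233  0.079]
shaft [0.578 0.178 0.085] [0.572 0.164 0.085]
```

Request:
step_arm --pt "0.55 -0.765 0.02 0 0 0" --pt "0.55 -0.765 0.02 0 0 0" --pt "0.55 -0.765 0.02 0 0 0" --pt "0.55 -0.765 0.02 0 0 0" --pt "0.55 -0.765 0.02 0 0 0"

```text
clock: 0.57
tcp_pos: [0.4036, 0.4426, 0.2174]
orientation: [-0.67, -3.069, 0.001]
contact_force: [1.3, 0.7, 0.8]
grip_width: 0.0854
gripper_force: 0.0
```

Request:
step_arm --pt "0.345 -0.48 0 0 0 0" --pt "0.345 -0.48 0 0 0 0" --pt "0.345 -0.48 0 0 0 0" --pt "0.345 -0.48 0 0 0 0" --pt "0.345 -0.48 0 0 0 0"

```text
clock: 0.98
tcp_pos: [0.5251, 0.2734, 0.2176]
orientation: [-0.67, -3.069, 0.0]
contact_force: [0.7, -0.2, -0.4]
grip_width: 0.0852
gripper_force: 0.0
```

Request:
step_arm --pt "0.145 -0.2 0 0 0 0" --pt "0.145 -0.2 0 0 0 0" --pt "0.145 -0.2 0 0 0 0" --pt "0.145 -0.2 0 0 0 0" --pt "0.145 -0.2 0 0 0 0"

```text
clock: 1.4
tcp_pos: [0.6146, 0.1474, 0.2175]
orientation: [0.685, 3.064, -0.005]
contact_force: [-0.1, -0.5, 0.1]
grip_width: 0.0855
gripper_force: 0.0
```

Run:
```python
from h import *
o=r.get_obs();K,T=cam('wrist',o);im=snap('wrist','c2.png')
print(o['tcp_pos'],o['qvel'].round(3),proj(K,T,[.575,.171,.085]))
np.save('c2T.npy',T)
```

```text
[0.61455677 0.14744384 0.21753976] [-0.056 -0.017 -0.069  0.028 -0.02   0.004 -0.065] [319.60967245 136.37983868]
```

View pics/c2.png

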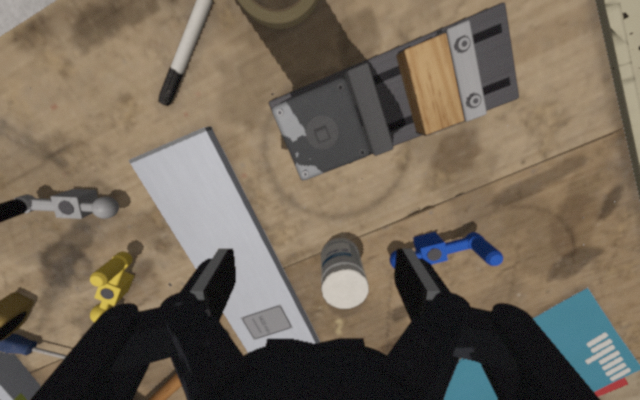

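Wrist picture: shaft tip ~(321,133), jaw at (370,110), block (433,83), stop bar (466,70); crank at left, hub (67,207), ball (104,207).

Run:
```python
from h import *
o=r.get_obs();K,T=cam('wrist',o);im=snap('wrist','c3.png');np.save('c3T.npy',T);print(o['tcp_pos'])
b=im[:,:,::-1]
def f(x,y,s,k):
    c=b[y:y+s,x:x+s].astype(float);c=(c-c.min())/(np.percentile(c,99)-c.min())*255
    return cv2.resize(np.clip(c,0,255).astype(np.uint8),(400,400),interpolation=cv2.INTER_CUBIC)
cv2.imwrite('pics/d3.png',np.hstack([f(301,113,40,1),f(20,160,100,1)]))
```

```text
[0.61282672 0.15120615 0.21730171]
```

View pics/d3.png

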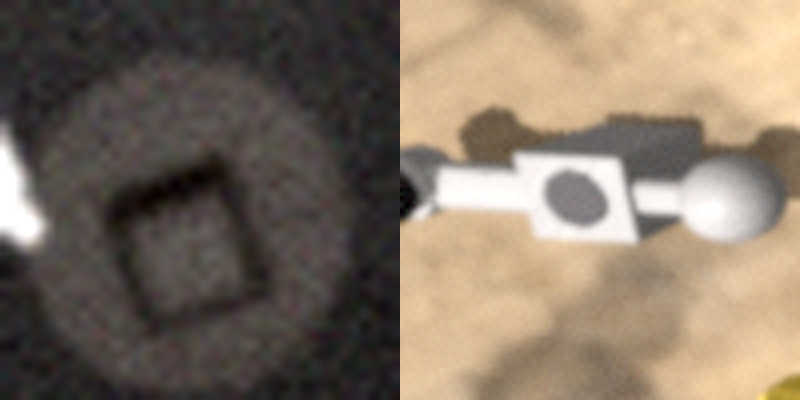

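```bash
cat > m.py <<'E'
from h import *
K=cam('wrist')[0];T=np.load('c3T.npy')
A=lambda u,v,z:plane(K,T,(301+u/10,113+v/10),z)
B=lambda u,v,z:plane(K,T,(20+u/4,160+v/4),z)
print('tip',A(193,257,.085).round(4),'seat',A(195,222,.063).round(4))
an=lambda p,q:np.degrees(np.arctan2(*(q-p)[1::-1]))
print('yaw',an(A(155,330,.08),A(268,292,.08)),an(A(155,330,.08),A(107,215,.08)),an(A(268,292,.08),A(218,155,.08)))
print('hub corners',B((515+537+638+618)/4-400,(150+238+243+157)/4,.034).round(4),'hole',B(176,198,.034).round(4),'ball',B(731-400,200,.0275).round(4))
c=[B(u-400,v,.034) for u,v in((515,150),(618,157),(638,243),(537,238))]
print('hub edges',[an(c[i],c[(i+1)%4]).round(1) for i in range(4)],[np.linalg.norm(c[i]-c[(i+1)%4]).round(4) for i in range(4)])
P=lambda u,v,z:plane(K,T,(u,v),z)
print('block',P(433,83,.053),'jaw edge yaw',an(P(346,72,.052),P(378,152,.052)))
E
python3 m.py
```

```text
tip [0.5754 0.1746 0.085 ] seat [0.5747 0.1756 0.063 ]
yaw 83.58431688822728 177.87110242337698 175.99246073988215
hub corners [ 0.5223 -0.1747  0.034 ] hole [ 0.5225 -0.1752  0.034 ] ball [ 0.5449 -0.1348  0.0275]
hub edges [np.float64(60.9), np.float64(-28.2), np.float64(-118.1), np.float64(151.1)] [np.float64(0.0332), np.float64(0.0308), np.float64(0.0336), np.float64(0.0315)]
block [0.57663139 0.30916542 0.053     ] jaw edge yaw 0.2729951071962788
```

Request:
step_arm --pt "-0.151 -0.543 0 0 0 -0.522" --pt "-0.151 -0.543 0 0 0 -0.522" --pt "-0.151 -0.543 0 0 0 -0.522" --pt "-0.151 -0.543 0 0 0 -0.522" --pt "-0.151 -0.543 0 0 0 -0.522" --jaw 0.25

```text
clock: 1.92
tcp_pos: [0.5545, -0.0446, 0.2176]
orientation: [-1.584, -2.712, -0.002]
contact_force: [1.5, -1.2, 0.2]
grip_width: 0.0642
gripper_force: 0.0
```

```bash
cat >> h.py <<'E'
def yaw(o=None):
    o=o or r.get_obs();M=R.from_rotvec(o['orientation']).as_matrix()
    return np.degrees(np.arctan2(M[1,1],M[0,1]))
def go(x,y,z,a):
    o=r.get_obs();a=(a-yaw(o)+180)%360-180
    M=R.from_rotvec(o['orientation']).as_matrix()
    D=R.from_matrix(np.array([[np.sin(np.radians(a+yaw(o)))*-1*-0,0,0]]*3)+np.column_stack([np.cross([np.cos(np.radians(a+yaw(o))),np.sin(np.radians(a+yaw(o))),0],[0,0,-1]),[np.cos(np.radians(a+yaw(o))),np.sin(np.radians(a+yaw(o))),0],[0,0,-1]])@M.T).as_rotvec()
    print('t',round(o['clock'],2),'tcp',o['tcp_pos'].round(4),'yaw',round(yaw(o),2),'F',o['contact_force'].round(1),'w',round(o['grip_width'],4))
    print('row',((np.array([x,y,z])-o['tcp_pos'])/.6).round(4),(D/np.pi).round(4))
E
sed -i 's/np.array(\[\[np.sin.*\]\]\*3)+//' h.py
python3 -c "
from h import *
go(.5224,-.175,.17,-28.7);print(r.get_obs()['joints'].round(2))"
```

```text
t 1.92 tcp [ 0.5545 -0.0446  0.2176] yaw 29.42 F [ 1.5 -1.2  0.2] w 0.0642
row [-0.0535 -0.2173 -0.0793] [-4.000e-04  2.000e-04 -3.229e-01]
[-0.35  0.29  0.4   1.86 -0.13  1.02  0.61]
```

Request:
step_arm --pt "-0.0535 -0.217 -0.08 0 0 -0.32" --pt "-0.0535 -0.217 -0.08 0 0 -0.32" --pt "-0.0535 -0.217 -0.08 0 0 -0.32" --pt "-0.0535 -0.217 -0.08 0 0 -0.32" --pt "-0.0535 -0.217 -0.08 0 0 -0.32"

```text
clock: 2.33
tcp_pos: [0.5206, -0.1787, 0.1683]
orientation: [-2.35, -2.083, 0.004]
contact_force: [-0.3, -0.3, 0.5]
grip_width: 0.064
gripper_force: 0.0
```

Request:
step_arm --pt "0 0 0 0 0 -0.13" --pt "0 0 0 0 0 -0.13" --pt "0 0 0 0 0 -0.13" --pt "0 0 0 0 0 -0.13" --pt "0 0 0 0 0 -0.13"

```text
clock: 2.75
tcp_pos: [0.5238, -0.1732, 0.1693]
orientation: [-2.713, -1.582, -0.0]
contact_force: [-0.1, 0.6, -0.8]
grip_width: 0.0639
gripper_force: 0.0
```

```bash
python3 -c "
from h import *
o=r.get_obs();K,T=cam('wrist',o);im=snap('wrist','c4.png');np.save('c4T.npy',T)
go(.5224,-.175,.02,-28.7);print(proj(K,T,[.5224,-.175,.034]),proj(K,T,[.5448,-.135,.0275]))"
```

```text
t 2.8 tcp [ 0.5238 -0.1734  0.1694] yaw -29.41 F [-0.2 -0.8 -0.2] w 0.0637
row [-0.0023 -0.0026 -0.2489] [-0.0003 -0.0001  0.0039]
[313.38591308 181.75872622] [313.17133886 139.03316102]
```

View pics/c4.png

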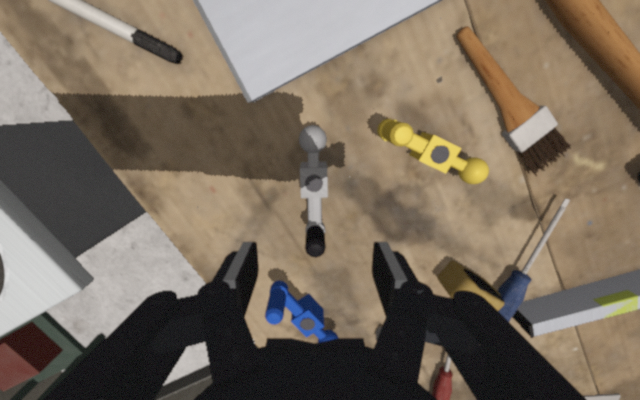

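Request:
step_arm --pt "-0.002 -0.0025 -0.06 0 0 0.004" --pt "-0.002 -0.0025 -0.12 0 0 0.004" --pt "-0.002 -0.0025 -0.18 0 0 0.004" --pt "-0.002 -0.0025 -0.22 0 0 0.004" --pt "-0.002 -0.0025 -0.247 0 0 0.004"

```text
clock: 3.22
tcp_pos: [0.5209, -0.1751, 0.0186]
orientation: [-2.7, -1.599, 0.003]
contact_force: [-0.4, -0.3, -0.3]
grip_width: 0.0638
gripper_force: 0.0
```

Request:
step_arm --pt "0 0 0 0 0 0" --pt "0 0 0 0 0 0" --pt "0 0 0 0 0 0" --pt "0 0 0 0 0 0" --pt "0 0 0 0 0 0" --jaw 1 --squeeze 50

```text
clock: 3.63
tcp_pos: [0.5234, -0.1771, 0.0228]
orientation: [2.704, 1.596, 0.003]
contact_force: [0.7, -0.2, 0.8]
grip_width: 0.0032
gripper_force: 0.0
```

Request:
step_arm --pt "0 0 0 0 0 0" --pt "0 0 0 0 0 0" --pt "0 0 0 0 0 0"

```text
clock: 3.88
tcp_pos: [0.5226, -0.177, 0.0218]
orientation: [2.705, 1.596, 0.001]
contact_force: [0.0, 0.5, 0.7]
grip_width: -0.0
gripper_force: 0.0
```

```bash
python3 -c "
from h import *
go(.5224,-.175,.17,-28.7);print(r.get_obs()['gripper_force'])"
```

```text
t 3.88 tcp [ 0.5226 -0.177   0.0218] yaw -28.92 F [0.  0.5 0.7] w -0.0
row [-0.0003  0.0034  0.2469] [-0.      0.0002  0.0012]
0.0
```

```bash
python3 -c "
from h import *
o=r.get_obs();K,T=cam('wrist',o);w=snap('wrist','c5.png');s=snap('scene','a5.png');d=snap('side','b5.png')
f=lambda im,x,y,s:cv2.resize(im[y:y+s*3//4,x:x+s,::-1],(400,300),interpolation=cv2.INTER_CUBIC)
cv2.imwrite('pics/d5.png',np.vstack([np.hstack([f(s,260,190,140),f(d,240,190,140)]),np.hstack([f(w,0,0,530),f(w,230,130,180)])]))
K,T=cam('scene');print(proj(K,T,o['tcp_pos']))"
```

```text
[333.81753896 258.51237152]
```

View pics/d5.png

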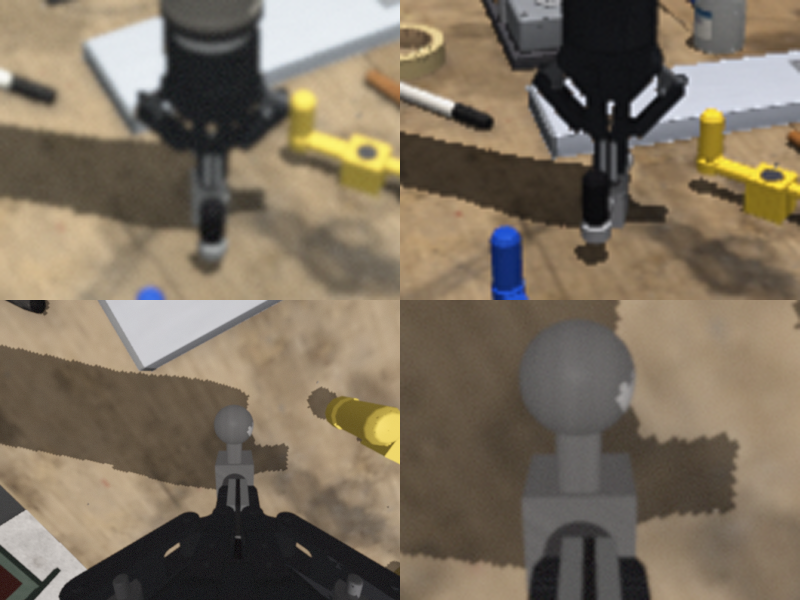

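```bash
python3 -c "
from h import *
o=r.get_obs();K,T=cam('wrist',o)
print(r.tips_ahead, eyes.camera_info('wrist')['tool_from_camera'])
p=o['tcp_pos']
for dz in(-.03,-.014,-.005,0,.005,.02):print(dz,proj(K,T,p+[0,0,dz]))
print(proj(K,T,[.5224,-.175,.034]))
for n in('scene','side'):
  K,T=cam(n);print(n,[proj(K,T,p+[0,0,d]).round(1) for d in(-.014,0,.014,.03)])
"
```

```text
0.014 [[ 5.59510441e-04 -9.48268328e-01 -3.17469472e-01  8.14963221e-02]
 [ 9.99999734e-01  3.82053345e-04  6.21228885e-04  1.16812496e-03]
 [-4.67801402e-04 -3.17469735e-01  9.48268289e-01 -1.60532952e-01]
 [ 0.00000000e+00  0.00000000e+00  0.00000000e+00  1.00000000e+00]]
-0.03 [312.98382899 217.36337729]
-0.014 [312.85928486 226.52863571]
-0.005 [312.78014521 232.35255802]
0 [312.73290132 235.82925693]
0.005 [312.68307311 239.49613713]
0.02 [312.51577251 251.8078627 ]
[310.93735037 242.66284857]
scene [array([333.8, 262.5]), array([333.8, 258.6]), array([333.8, 254.8]), array([333.7, 250.3])]
side [array([313.4, 262.5]), array([313.4, 257.5]), array([313.3, 252.5]), array([313.3, 246.6])]
```

```bash
python3 -c "
from h import *
o=r.get_obs();K,T=cam('wrist',o)
C=np.array(eyes.camera_info('wrist')['tool_from_camera'])
for x in(0,.011):
  print('open',x,[(z,proj(K,C,[x,.0425,z]).round(0)) for z in(-.03,-.02,-.01,0,.01,.02)])
  print('c4',x,[(z,proj(K,C,[x,.032,z]).round(0)) for z in(-.03,-.02,-.01,0,.01,.02)])
  print('shut',x,[(z,proj(K,C,[x,0.0,z]).round(0)) for z in(-.03,-.02,-.01,0,.01,.02)])
im=cv2.imread('pics/c5.png');print(im[195:262:3,313].mean(1).round(),im[195:262:3,307].mean(1).round())
h=cv2.imread('pics/c4.png');print(h[230:270:3,248].mean(1).round())
for n,t in(('hubedge',[.5224+.017*.48,-.175+.017*.877,.034]),('ball',[.5448,-.135,.0275]),('hub',[.5224,-.175,.034])):print(n,proj(K,T,t).round(1))
"
```

```text
open 0 [(-0.03, array([391., 261.])), (-0.02, array([387., 252.])), (-0.01, array([383., 243.])), (0, array([379., 236.])), (0.01, array([376., 229.])), (0.02, array([373., 223.]))]
c4 0 [(-0.03, array([372., 261.])), (-0.02, array([368., 252.])), (-0.01, array([365., 243.])), (0, array([363., 236.])), (0.01, array([360., 229.])), (0.02, array([358., 223.]))]
shut 0 [(-0.03, array([312., 261.])), (-0.02, array([313., 252.])), (-0.01, array([313., 243.])), (0, array([313., 236.])), (0.01, array([313., 229.])), (0.02, array([313., 223.]))]
open 0.011 [(-0.03, array([393., 243.])), (-0.02, array([388., 234.])), (-0.01, array([384., 227.])), (0, array([380., 220.])), (0.01, array([377., 214.])), (0.02, array([374., 208.]))]
c4 0.011 [(-0.03, array([373., 243.])), (-0.02, array([370., 234.])), (-0.01, array([366., 227.])), (0, array([364., 220.])), (0.01, array([361., 214.])), (0.02, array([359., 208.]))]
shut 0.011 [(-0.03, array([312., 243.])), (-0.02, array([312., 234.])), (-0.01, array([313., 227.])), (0, array([313., 220.])), (0.01, array([313., 214.])), (0.02, array([313., 208.]))]
[104. 102. 100. 103. 101. 100. 101.  94.  95. 100. 101.  97.  55.  51.
  37.  36.  32.  32.  34.  29.  30.  30.  33.] [101. 100. 100. 103. 100. 102. 101.  94.  98. 102.  99. 100.  51.  51.
  81.  90.  92.  92.  90.  89.  88.  87.  88.]
[131. 132. 136. 134.  89.  80.  68.  49.  28.  15.  14.  19.  22.  22.]
hubedge [310.7 216.3]
ball [311.2 164.8]
hub [310.9 242.7]
```

Fingers shut with nothing between them: the wrist view puts the tips about 37 mm further back than stated, tips above the hub top, crank not moved. I'll open and go lower, watching force.

Request:
step_arm --pt "0 0.003 0 0 0 0.001" --pt "0 0.003 0 0 0 0.001" --pt "0 0.003 0 0 0 0.001" --pt "0 0.003 0 0 0 0.001" --pt "0 0.003 0 0 0 0.001" --jaw 0.25

```text
clock: 4.45
tcp_pos: [0.5223, -0.1753, 0.0214]
orientation: [-2.703, -1.601, 0.0]
contact_force: [0.6, 0.9, 0.5]
grip_width: 0.0603
gripper_force: 0.0
```

Request:
step_arm --pt "0 0 -0.01 0 0 0" --pt "0 0 -0.02 0 0 0" --pt "0 0 -0.03 0 0 0" --pt "0 0 -0.04 0 0 0" --pt "0 0 -0.04 0 0 0"

```text
clock: 4.87
tcp_pos: [0.5213, -0.175, -0.0041]
orientation: [-2.702, -1.6, 0.003]
contact_force: [-0.8, -0.4, 0.1]
grip_width: 0.0643
gripper_force: 0.0
```

Request:
step_arm --pt "0 0 -0.007 0 0 0" --pt "0 0 -0.014 0 0 0" --pt "0 0 -0.02 0 0 0" --pt "0 0 -0.025 0 0 0" --pt "0 0 -0.025 0 0 0"

```text
clock: 5.28
tcp_pos: [0.522, -0.1751, -0.0182]
orientation: [-2.703, -1.6, 0.001]
contact_force: [-0.4, 0.1, 0.5]
grip_width: 0.0639
gripper_force: 0.0
```

Request:
step_arm --pt "0 0 0 0 0 0" --pt "0 0 0 0 0 0" --pt "0 0 0 0 0 0" --pt "0 0 0 0 0 0" --pt "0 0 0 0 0 0" --jaw 1 --squeeze 60

```text
clock: 5.7
tcp_pos: [0.5224, -0.1752, -0.0173]
orientation: [-2.703, -1.6, -0.001]
contact_force: [-1.1, 0.4, 4.3]
grip_width: 0.0291
gripper_force: 59.9
```

Request:
step_arm --pt "0 0 0 0 0 0" --pt "0 0 0 0 0 0"

```text
clock: 5.87
tcp_pos: [0.5224, -0.1752, -0.0172]
orientation: [-2.703, -1.6, -0.001]
contact_force: [-1.0, 1.7, 5.2]
grip_width: 0.0292
gripper_force: 60.0
```

Request:
step_arm --pt "0 0 0.03 0 0 0" --pt "0 0 0.08 0 0 0" --pt "0 0 0.14 0 0 0" --pt "0 0 0.2 0 0 0" --pt "0 0 0.22 0 0 0"

```text
clock: 6.28
tcp_pos: [0.5244, -0.1765, 0.1185]
orientation: [2.701, 1.597, 0.007]
contact_force: [1.9, -0.9, -2.3]
grip_width: 0.0295
gripper_force: 60.2
```

Request:
step_arm --pt "0.0085 0.058 0 0 0 0.02" --pt "0.017 0.117 0 0 0 0.04" --pt "0.026 0.175 0 0 0 0.06" --pt "0.035 0.233 0 0 0 0.08" --pt "0.044 0.292 0 0 0 0.1"

```text
clock: 6.7
tcp_pos: [0.5481, 0.0016, 0.1136]
orientation: [-2.416, -2.007, 0.001]
contact_force: [0.8, -0.6, -4.1]
grip_width: 0.029
gripper_force: 60.0
```

```bash
python3 -c "
from h import *
go(.575,.175,.11,-4);print(r.get_obs()['gripper_force'])"
```

```text
t 6.7 tcp [0.5481 0.0016 0.1136] yaw -10.58 F [ 0.8 -0.6 -4.1] w 0.029
row [ 0.0449  0.289  -0.006 ] [ 0.0001 -0.0003  0.0365]
60.018877387046814
```

Request:
step_arm --pt "0.009 0.06 0 0 0 0.01" --pt "0.019 0.12 0 0 0 0.02" --pt "0.029 0.18 0 0 0 0.03" --pt "0.038 0.24 0 0 0 0.036" --pt "0.045 0.289 0 0 0 0.036"

```text
clock: 7.12
tcp_pos: [0.575, 0.1768, 0.1133]
orientation: [-2.298, -2.14, 0.001]
contact_force: [0.3, -0.3, -2.8]
grip_width: 0.0292
gripper_force: 60.0
```

Request:
step_arm --pt "0 0 -0.01 0 0 0" --pt "0 0 -0.02 0 0 0" --pt "0 0 -0.03 0 0 0" --pt "0 0 -0.03 0 0 0" --pt "0 0 -0.03 0 0 0"

```text
clock: 7.53
tcp_pos: [0.5751, 0.1712, 0.0956]
orientation: [-2.305, -2.134, 0.003]
contact_force: [-0.7, 0.6, -2.8]
grip_width: 0.0294
gripper_force: 60.0
```

```bash
python3 -c "
from h import *
go(.575,.175,.066,-4)
s=snap('scene','a6.png');d=snap('side','b6.png');w=snap('wrist','c6.png')
f=lambda im,x,y,s:cv2.resize(im[y:y+s*3//4,x:x+s,::-1],(400,300),interpolation=cv2.INTER_CUBIC)
cv2.imwrite('pics/d6.png',np.vstack([np.hstack([f(s,245,110,90),f(d,252,140,90)]),np.hstack([f(w,100,0,500),f(w,230,150,160)])]))
for n in('scene','side'):
  K,T=cam(n);print([proj(K,T,p).round(1) for p in([.575,.175,.085],[.575,.175,.1])])
"
```

```text
t 7.53 tcp [0.5751 0.1712 0.0956] yaw -4.41 F [-0.7  0.6 -2.8] w 0.0294
row [-0.0002  0.0063 -0.0494] [ 0.0004 -0.0005  0.0023]
[array([287. , 155.1]), array([286.7, 150.8])]
[array([292.5, 182.1]), array([292.3, 177.7])]
```

View pics/d6.png

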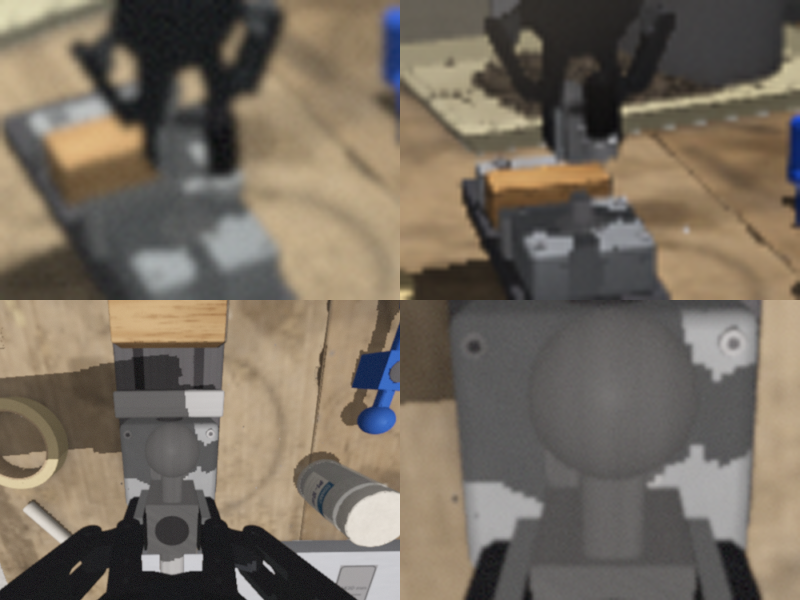

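Crank is held level over the shaft, ball toward the jaw. I'll correct y and lower.

Request:
step_arm --pt "0 0.006 -0.01 0 0 0.002" --pt "0 0.006 -0.02 0 0 0.002" --pt "0 0.006 -0.034 0 0 0.002" --pt "0 0.006 -0.034 0 0 0.002" --pt "0 0.006 -0.034 0 0 0.002"

```text
clock: 8.1
tcp_pos: [0.575, 0.1767, 0.0751]
orientation: [-2.295, -2.144, 0.003]
contact_force: [0.7, 1.2, -2.6]
grip_width: 0.0288
gripper_force: 60.0
```

```bash
python3 -c "
from h import *
go(.575,.175,.046,-4)"
```

```text
t 8.1 tcp [0.575  0.1767 0.0751] yaw -3.91 F [ 0.7  1.2 -2.6] w 0.0288
row [-0.     -0.0028 -0.0485] [ 0.0003 -0.0005 -0.0005]
```

Request:
step_arm --pt "0 -0.002 -0.005 0 0 0" --pt "0 -0.002 -0.01 0 0 0" --pt "0 -0.002 -0.015 0 0 0" --pt "0 -0.002 -0.02 0 0 0" --pt "0 -0.002 -0.02 0 0 0"

```text
clock: 8.52
tcp_pos: [0.5755, 0.1758, 0.0642]
orientation: [-2.295, -2.144, 0.001]
contact_force: [-2.8, 0.1, 2.6]
grip_width: 0.0294
gripper_force: 60.7
```

Request:
step_arm --pt "-0.001 0 -0.003 0 0 0" --pt "-0.001 0 -0.006 0 0 0" --pt "-0.001 0 -0.009 0 0 0" --pt "-0.001 0 -0.009 0 0 0"

```text
clock: 8.85
tcp_pos: [0.5747, 0.1757, 0.058]
orientation: [-2.296, -2.144, 0.001]
contact_force: [-1.5, -0.9, -2.7]
grip_width: 0.0296
gripper_force: 60.1
```

In the socket; force is back to the crank's weight. Continue down.

Request:
step_arm --pt "0 0 -0.004 0 0 0" --pt "0 0 -0.008 0 0 0" --pt "0 0 -0.012 0 0 0" --pt "0 0 -0.016 0 0 0" --pt "0 0 -0.016 0 0 0"

```text
clock: 9.27
tcp_pos: [0.5747, 0.1757, 0.0483]
orientation: [-2.296, -2.144, 0.001]
contact_force: [-1.2, 0.8, -5.1]
grip_width: 0.0294
gripper_force: 60.1
```

Request:
step_arm --pt "0 0 -0.002 0 0 0" --pt "0 0 -0.004 0 0 0" --pt "0 0 -0.006 0 0 0" --pt "0 0 -0.006 0 0 0"

```text
clock: 9.6
tcp_pos: [0.5748, 0.1758, 0.0458]
orientation: [-2.295, -2.144, 0.001]
contact_force: [-5.0, -0.2, 2.7]
grip_width: 0.0294
gripper_force: 60.9
```

Request:
step_arm --pt "0 0 0 0 0 0" --pt "0 0 0 0 0 0" --pt "0 0 0 0 0 0" --pt "0 0 0 0 0 0" --pt "0 0 0 0 0 0" --jaw 0.3

```text
clock: 10.02
tcp_pos: [0.5757, 0.1757, 0.0456]
orientation: [2.296, 2.144, 0.001]
contact_force: [-0.5, -0.5, 1.3]
grip_width: 0.0602
gripper_force: 0.0
```

Request:
step_arm --pt "0 0 0.03 0 0 0" --pt "0 0 0.06 0 0 0" --pt "0 0 0.1 0 0 0" --pt "0 0 0.15 0 0 0" --pt "0 0 0.17 0 0 0"

```text
clock: 10.43
tcp_pos: [0.5772, 0.1759, 0.1511]
orientation: [2.295, 2.142, 0.007]
contact_force: [1.4, 0.4, -0.2]
grip_width: 0.0594
gripper_force: 0.0
```

Request:
step_arm --pt "-0.003 -0.05 0 0 0 0" --pt "-0.007 -0.1 0 0 0 0" --pt "-0.007 -0.1 0 0 0 0" --pt "-0.007 -0.1 0 0 0 0"

```text
clock: 10.77
tcp_pos: [0.5709, 0.1133, 0.1475]
orientation: [2.3, 2.139, -0.0]
contact_force: [0.3, 0.4, 0.7]
grip_width: 0.0597
gripper_force: 0.0
```

```bash
python3 -c "
from h import *
go(.5707,.116,.078,-4)
o=r.get_obs();K,T=cam('wrist',o);w=snap('wrist','c7.png');np.save('c7T.npy',T)
print(proj(K,T,[.5748,.1758,.097]),proj(K,T,[.5707,.116,.1415]))
K,T=cam('side');d=snap('side','b7.png')
f=lambda im,x,y,s:cv2.resize(im[y:y+s*3//4,x:x+s,::-1],(400,300),interpolation=cv2.INTER_CUBIC)
cv2.imwrite('pics/d7.png',np.hstack([f(w,150,0,400),f(d,252,140,90)]))
"
```

```text
t 10.77 tcp [0.5709 0.1133 0.1475] yaw -4.14 F [0.3 0.4 0.7] w 0.0597
row [-0.0004  0.0045 -0.1159] [0.0001 0.0001 0.0008]
[312.3490307 127.8044223] [312.40475875 227.23562987]
```

View pics/d7.png

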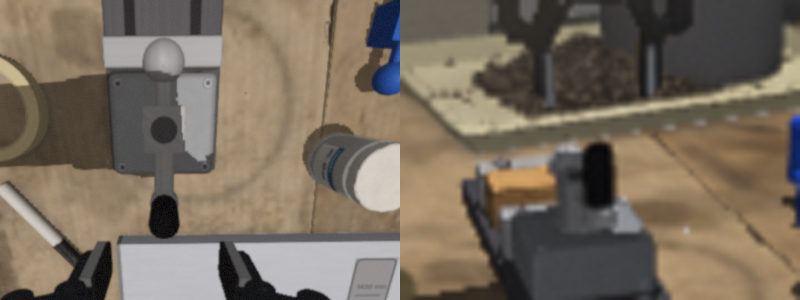

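Crank stands seated on the shaft: hub at crop (163,130), grip at (165,220), as predicted. I'll lower onto the handle.

Request:
step_arm --pt "0 0.004 -0.03 0 0 0" --pt "0 0.004 -0.06 0 0 0" --pt "0 0.004 -0.09 0 0 0" --pt "0 0.004 -0.115 0 0 0" --pt "0 0.004 -0.115 0 0 0"

```text
clock: 11.28
tcp_pos: [0.5686, 0.1194, 0.0752]
orientation: [-2.291, -2.145, 0.007]
contact_force: [0.6, 0.5, 0.5]
grip_width: 0.0598
gripper_force: 0.0
```

Request:
step_arm --pt "0 0 0 0 0 0" --pt "0 0 0 0 0 0" --pt "0 0 0 0 0 0" --pt "0 0 0 0 0 0" --pt "0 0 0 0 0 0" --jaw 1 --squeeze 40

```text
clock: 11.7
tcp_pos: [0.5718, 0.1185, 0.0794]
orientation: [2.295, 2.144, 0.003]
contact_force: [0.0, -0.2, 2.1]
grip_width: 0.0208
gripper_force: 39.1
```

```bash
python3 -c "
from h import *
go(.5707,.116,.078,-4);print(r.get_obs()['gripper_force'])
c=np.array([.5748,.1758]);p=r.get_obs()['tcp_pos'][:2]-c;print(np.hypot(*p),np.degrees(np.arctan2(p[1],p[0])))"
```

```text
t 11.7 tcp [0.5718 0.1185 0.0794] yaw -3.9 F [ 0.  -0.2  2.1] w 0.0208
row [-0.0018 -0.0042 -0.0024] [-0.0003  0.0006 -0.0006]
39.05872106552124
0.05736836832415238 -93.0460826979166
```

```bash
python3 -c "
from h import *
im=cv2.imread('pics/c3.png');K=cam('wrist')[0];T=np.load('c3T.npy')
sm=cv2.GaussianBlur(im,(3,3),0)
for x in(.56,.59,.61):
  print(x)
  print([(round(y*1000),int(np.mean([sm[int(round(v)),int(round(u))].mean() for u,v in [proj(K,T,[x+d,y,.0525]) for d in(-.004,0,.004)]])),int(np.mean([int(sm[int(round(v)),int(round(u))][2])-int(sm[int(round(v)),int(round(u))][0]) for u,v in [proj(K,T,[x+d,y,.0525]) for d in(-.004,0,.004)]]))) for y in np.arange(.205,.37,.002)])
"
```

```text
0.56
[(205, 74, 1), (207, 74, 0), (209, 74, 1), (211, 74, 0), (213, 74, 0), (215, 71, 0), (217, 66, 0), (219, 56, 1), (221, 54, 3), (223, 65, 3), (225, 78, 3), (227, 81, 3), (229, 83, 2), (231, 82, 2), (233, 82, 2), (235, 84, 2), (237, 85, 2), (239, 83, 2), (241, 83, 3), (243, 82, 3), (245, 78, 2), (247, 56, 1), (249, 42, 1), (251, 41, 2), (253, 41, 2), (255, 40, 2), (257, 40, 1), (259, 42, 1), (261, 56, 2), (263, 78, 2), (265, 84, 2), (267, 85, 2), (269, 82, 2), (271, 82, 2), (273, 84, 2), (275, 80, 6), (277, 65, 22), (279, 56, 34), (281, 54, 37), (283, 57, 38), (285, 80, 50), (287, 117, 66), (289, 136, 74), (291, 132, 76), (293, 137, 75), (295, 144, 73), (297, 148, 73), (299, 149, 72), (301, 148, 72), (303, 144, 73), (305, 143, 72), (307, 144, 72), (309, 147, 72), (311, 146, 73), (313, 144, 73), (315, 138, 74), (317, 133, 76), (319, 135, 75), (321, 142, 73), (323, 138, 73), (325, 132, 74), (327, 129, 75), (329, 122, 69), (331, 107, 25), (333, 140, 4), (335, 143, 3), (337, 123, 3), (339, 110, 3), (341, 125, 4), (343, 131, 3), (345, 120, 3), (347, 123, 3), (349, 136, 3), (351, 142, 4
[... 1892 characters left out ...]
9, 54, 36), (281, 77, 47), (283, 105, 61), (285, 125, 73), (287, 122, 75), (289, 129, 74), (291, 134, 73), (293, 136, 73), (295, 136, 73), (297, 133, 74), (299, 130, 74), (301, 124, 73), (303, 123, 73), (305, 126, 73), (307, 127, 73), (309, 132, 72), (311, 135, 73), (313, 134, 73), (315, 129, 74), (317, 125, 75), (319, 127, 75), (321, 134, 73), (323, 136, 72), (325, 131, 72), (327, 105, 44), (329, 124, 6), (331, 141, 4), (333, 124, 3), (335, 113, 3), (337, 117, 3), (339, 118, 4), (341, 113, 4), (343, 126, 4), (345, 135, 4), (347, 141, 4), (349, 148, 4), (351, 120, 3), (353, 75, 2), (355, 46, 1), (357, 45, 1), (359, 45, 1), (361, 43, 1), (363, 45, 1), (365, 45, 2), (367, 46, 1), (369, 47, 1)]
```

```bash
cat > circ.py <<'E'
import numpy as np,sys
def rows(th,n,step):
    a=np.radians(th);return [[round(.1*(np.cos(a-np.radians(step*i))-np.cos(a)),4),round(.1*(np.sin(a-np.radians(step*i))-np.sin(a)),4),0,0,0,0] for i in range(1,n+1)]
if __name__=='__main__':
    t,k,n,s=map(float,sys.argv[1:])
    for j in range(int(k)): print(t-j*n*s,rows(t-j*n*s,int(n),s))
E
python3 circ.py -94 6 5 12; python3 -c "
from h import *
print(r.get_obs()['joints'].round(2))"
```

```text
-94.0 [[np.float64(-0.0206), np.float64(0.0036), 0, 0, 0, 0], [np.float64(-0.04), np.float64(0.0115), 0, 0, 0, 0], [np.float64(-0.0573), np.float64(0.0232), 0, 0, 0, 0], [np.float64(-0.0718), np.float64(0.0382), 0, 0, 0, 0], [np.float64(-0.0829), np.float64(0.0559), 0, 0, 0, 0]]
-154.0 [[np.float64(-0.0072), np.float64(0.0196), 0, 0, 0, 0], [np.float64(-0.0101), np.float64(0.0403), 0, 0, 0, 0], [np.float64(-0.0086), np.float64(0.0612), 0, 0, 0, 0], [np.float64(-0.0028), np.float64(0.0813), 0, 0, 0, 0], [np.float64(0.007), np.float64(0.0998), 0, 0, 0, 0]]
-214.0 [[np.float64(0.0134), np.float64(0.016), 0, 0, 0, 0], [np.float64(0.0299), np.float64(0.0289), 0, 0, 0, 0], [np.float64(0.0487), np.float64(0.038), 0, 0, 0, 0], [np.float64(0.069), np.float64(0.0431), 0, 0, 0, 0], [np.float64(0.0899), np.float64(0.0438), 0, 0, 0, 0]]
-274.0 [[np.float64(0.0206), np.float64(-0.0036), 0, 0, 0, 0], [np.float64(0.04), np.float64(-0.0115), 0, 0, 0, 0], [np.float64(0.0573), np.float64(-0.0232), 0, 0, 0, 0], [np.float64(0.0718), np.float64(-0.0382), 0, 0, 0, 0], [np.float64(0.0829), np.float64(-0.0559), 0, 0, 0, 0]]
-334.0 [[np.float64(0.0072), np.float64(-0.0196), 0, 0, 0, 0], [np.float64(0.0101), np.float64(-0.0403), 0, 0, 0, 0], [np.float64(0.0086), np.float64(-0.0612), 0, 0, 0, 0], [np.float64(0.0028), np.float64(-0.0813), 0, 0, 0, 0], [np.float64(-0.007), np.float64(-0.0998), 0, 0, 0, 0]]
-394.0 [[np.float64(-0.0134), np.float64(-0.016), 0, 0, 0, 0], [np.float64(-0.0299), np.float64(-0.0289), 0, 0, 0, 0], [np.float64(-0.0487), np.float64(-0.038), 0, 0, 0, 0], [np.float64(-0.069), np.float64(-0.0431), 0, 0, 0, 0], [np.float64(-0.0899), np.float64(-0.0438), 0, 0, 0, 0]]
[-0.65  0.52  0.44  1.92 -0.31  0.77 -0.1 ]
```

Request:
step_arm --pt "-0.0206 0.0036 0 0 0 0" --pt "-0.04 0.0115 0 0 0 0" --pt "-0.0573 0.0232 0 0 0 0" --pt "-0.0718 0.0382 0 0 0 0" --pt "-0.0829 0.0559 0 0 0 0"

```text
clock: 12.12
tcp_pos: [0.5218, 0.1489, 0.0795]
orientation: [2.297, 2.139, 0.001]
contact_force: [1.3, -6.1, 5.1]
grip_width: 0.021
gripper_force: 39.7
```

```bash
cat > st.py <<'E'
from h import *
o=r.get_obs();c=np.array([.5748,.1758]);off=np.array([.001,.0025])
p=o['tcp_pos'][:2]-off-c;a=np.arctan2(p[1],p[0]);t=np.array([np.sin(a),-np.cos(a)]);n=p/np.hypot(*p);f=o['contact_force']
print('t',round(o['clock'],2),'z',o['tcp_pos'][2].round(4),'R',np.hypot(*p).round(4),'ang',np.degrees(a).round(1),'Ftan(resist +)',-(f[:2]@t).round(1),'Frad',(f[:2]@n).round(1),'Fz',f[2].round(1),'w',round(o['grip_width'],4))
E
python3 st.py
```

```text
t 12.12 z 0.0795 R 0.0615 ang -151.4 Ftan(resist +) 6.0 Frad 1.7 Fz 5.1 w 0.021
```

Request:
step_arm --pt "-0.0072 0.0196 0 0 0 0" --pt "-0.0101 0.0403 0 0 0 0" --pt "-0.0086 0.0612 0 0 0 0" --pt "-0.0028 0.0813 0 0 0 0" --pt "0.007 0.0998 0 0 0 0"

```text
clock: 12.53
tcp_pos: [0.5231, 0.2103, 0.0792]
orientation: [-2.296, -2.142, 0.007]
contact_force: [-6.1, -5.7, 11.2]
grip_width: 0.021
gripper_force: 40.5
```

Request:
step_arm --pt "0.0134 0.016 0 0 0 0" --pt "0.0299 0.0289 0 0 0 0" --pt "0.0487 0.038 0 0 0 0" --pt "0.069 0.0431 0 0 0 0" --pt "0.0899 0.0438 0 0 0 0"

```text
clock: 12.95
tcp_pos: [0.577, 0.2386, 0.079]
orientation: [-2.292, -2.144, 0.006]
contact_force: [-7.9, -2.3, 10.5]
grip_width: 0.0211
gripper_force: 40.3
```

```bash
python3 st.py
```

```text
t 12.95 z 0.079 R 0.0603 ang 88.9 Ftan(resist +) 7.9 Frad -2.5 Fz 10.5 w 0.0211
```

Request:
step_arm --pt "0.0206 -0.0036 0 0 0 0" --pt "0.04 -0.0115 0 0 0 0" --pt "0.0573 -0.0232 0 0 0 0" --pt "0.0718 -0.0382 0 0 0 0" --pt "0.0829 -0.0559 0 0 0 0"

```text
clock: 13.37
tcp_pos: [0.6271, 0.2075, 0.0791]
orientation: [-2.289, -2.144, 0.001]
contact_force: [-6.5, 4.7, 7.6]
grip_width: 0.0205
gripper_force: 40.5
```

Request:
step_arm --pt "0.0072 -0.0196 0 0 0 0" --pt "0.0101 -0.0403 0 0 0 0" --pt "0.0086 -0.0612 0 0 0 0" --pt "0.0028 -0.0813 0 0 0 0" --pt "-0.007 -0.0998 0 0 0 0"

```text
clock: 13.78
tcp_pos: [0.6262, 0.1477, 0.0796]
orientation: [-2.293, -2.146, -0.009]
contact_force: [2.2, 7.1, 0.7]
grip_width: 0.0208
gripper_force: 39.4
```

Request:
step_arm --pt "-0.0134 -0.016 0 0 0 0" --pt "-0.0299 -0.0289 0 0 0 0" --pt "-0.0487 -0.038 0 0 0 0" --pt "-0.069 -0.0431 0 0 0 0" --pt "-0.0899 -0.0438 0 0 0 0"

```text
clock: 14.2
tcp_pos: [0.5733, 0.118, 0.0798]
orientation: [2.294, 2.141, 0.008]
contact_force: [6.8, 1.3, -1.9]
grip_width: 0.0206
gripper_force: 39.4
```

```bash
python3 st.py
```

```text
t 14.2 z 0.0798 R 0.0603 ang -92.4 Ftan(resist +) 6.7 Frad -1.6 Fz -1.9 w 0.0206
```

Request:
step_arm --pt "-0.0206 0.0036 -0.001 0 0 0" --pt "-0.04 0.0115 -0.001 0 0 0" --pt "-0.0573 0.0232 -0.001 0 0 0" --pt "-0.0718 0.0382 -0.001 0 0 0" --pt "-0.0829 0.0559 -0.001 0 0 0"

```text
clock: 14.62
tcp_pos: [0.522, 0.1483, 0.0793]
orientation: [2.297, 2.138, 0.0]
contact_force: [0.2, -8.6, 9.9]
grip_width: 0.0209
gripper_force: 40.4
```

Request:
step_arm --pt "-0.0072 0.0196 0 0 0 0" --pt "-0.0101 0.0403 0 0 0 0" --pt "-0.0086 0.0612 0 0 0 0" --pt "-0.0028 0.0813 0 0 0 0" --pt "0.007 0.0998 0 0 0 0"

```text
clock: 15.03
tcp_pos: [0.5232, 0.2105, 0.079]
orientation: [-2.295, -2.142, 0.006]
contact_force: [-7.1, -5.6, 15.2]
grip_width: 0.0213
gripper_force: 41.0
```

Request:
step_arm --pt "0.0134 0.016 0 0 0 0" --pt "0.0299 0.0289 0 0 0 0" --pt "0.0487 0.038 0 0 0 0" --pt "0.069 0.0431 0 0 0 0" --pt "0.0899 0.0438 0 0 0 0"

```text
clock: 15.45
tcp_pos: [0.5773, 0.2387, 0.0788]
orientation: [-2.292, -2.144, 0.005]
contact_force: [-8.4, -1.9, 11.8]
grip_width: 0.0208
gripper_force: 40.8
```

Request:
step_arm --pt "0.0206 -0.0036 0 0 0 0" --pt "0.04 -0.0115 0 0 0 0" --pt "0.0573 -0.0232 0 0 0 0" --pt "0.0718 -0.0382 0 0 0 0" --pt "0.0829 -0.0559 0 0 0 0"

```text
clock: 15.87
tcp_pos: [0.6272, 0.2075, 0.0789]
orientation: [-2.289, -2.144, 0.001]
contact_force: [-8.6, 4.5, 10.1]
grip_width: 0.0209
gripper_force: 41.0
```

Request:
step_arm --pt "0.0072 -0.0196 0 0 0 0" --pt "0.0101 -0.0403 0 0 0 0" --pt "0.0086 -0.0612 0 0 0 0" --pt "0.0028 -0.0813 0 0 0 0" --pt "-0.007 -0.0998 0 0 0 0"

```text
clock: 16.28
tcp_pos: [0.6265, 0.1481, 0.0795]
orientation: [-2.293, -2.147, -0.01]
contact_force: [2.0, 6.5, 2.1]
grip_width: 0.0214
gripper_force: 39.9
```

```bash
python3 st.py
python3 - <<'E'
from h import *
# jaw/block edges seen by scene camera? print wrist profile along travel line
o=r.get_obs();K,T=cam('wrist',o);im=snap('wrist','c8.png');b=cv2.GaussianBlur(im,(3,3),0).astype(int)
for x in(.555,.585):
  L=[]
  for y in np.arange(.235,.345,.003):
    u,v=proj(K,T,[x,y,.0525]).round().astype(int)
    if 0<=u<640 and 0<=v<400:L.append((round(y*1000),int(b[v,u].mean()),int(b[v,u][0]-b[v,u][2])))
  print(x,L)
E
```

```text
t 16.28 z 0.0795 R 0.0591 ang -30.8 Ftan(resist +) 6.6 Frad -1.6 Fz 2.1 w 0.0214
0.555 [(235, 56, 1), (238, 55, 1), (241, 56, 2), (244, 101, 2), (247, 106, 2), (250, 102, 4), (253, 181, 4), (256, 187, 4), (259, 187, 4), (262, 190, 4), (265, 189, 5), (268, 188, 4), (271, 188, 5), (274, 140, 4), (277, 89, 18), (280, 70, 44), (283, 77, 47), (286, 137, 74), (289, 161, 82)]
0.585 [(235, 85, 3), (238, 82, 3), (241, 79, 3), (244, 89, 2), (247, 135, 4), (250, 176, 4), (253, 193, 5), (256, 194, 5), (259, 194, 4), (262, 195, 5), (265, 194, 5), (268, 192, 5), (271, 175, 5), (274, 100, 8), (277, 73, 42), (280, 77, 47), (283, 125, 66), (286, 166, 80)]
```

Request:
step_arm --pt "-0.0134 -0.016 -0.001 0 0 0" --pt "-0.0299 -0.0289 -0.001 0 0 0" --pt "-0.0487 -0.038 -0.001 0 0 0" --pt "-0.069 -0.0431 -0.001 0 0 0" --pt "-0.0899 -0.0438 -0.001 0 0 0"

```text
clock: 16.75
tcp_pos: [0.5748, 0.1179, 0.0795]
orientation: [2.293, 2.139, 0.011]
contact_force: [7.0, 0.3, 3.2]
grip_width: 0.0212
gripper_force: 40.0
```

Request:
step_arm --pt "-0.0206 0.0036 0 0 0 0" --pt "-0.04 0.0115 0 0 0 0" --pt "-0.0573 0.0232 0 0 0 0" --pt "-0.0718 0.0382 0 0 0 0" --pt "-0.0829 0.0559 0 0 0 0"

```text
clock: 17.17
tcp_pos: [0.5223, 0.1476, 0.079]
orientation: [2.297, 2.137, -0.0]
contact_force: [-0.7, -10.4, 15.0]
grip_width: 0.0208
gripper_force: 41.2
```

Request:
step_arm --pt "-0.0072 0.0196 0.001 0 0 0" --pt "-0.0101 0.0403 0.001 0 0 0" --pt "-0.0086 0.0612 0.001 0 0 0" --pt "-0.0028 0.0813 0.001 0 0 0" --pt "0.007 0.0998 0.001 0 0 0"

```text
clock: 17.58
tcp_pos: [0.5231, 0.2105, 0.0789]
orientation: [-2.295, -2.142, 0.007]
contact_force: [-8.1, -4.1, 16.3]
grip_width: 0.0209
gripper_force: 41.3
```

```bash
cat > jb.py <<'E'
from h import *
o=r.get_obs();K,T=cam('wrist',o);im=eyes.grab_frame('wrist');b=cv2.GaussianBlur(im,(3,3),0).astype(int)
for x in(.56,.585):
  L=[]
  for y in np.arange(.268,.35,.003):
    u,v=proj(K,T,[x,y,.0525]).round().astype(int)
    if 0<=u<640 and 0<=v<400:L.append((round(y*1000),int(b[v,u].mean()),int(b[v,u][0]-b[v,u][2])))
  print(x,L)
E
python3 st.py; python3 jb.py; python3 circ.py -214 3 5 6|sed 's/np.float64//g'
```

```text
t 17.58 z 0.0789 R 0.0617 ang 148.6 Ftan(resist +) 7.7 Frad 4.7 Fz 16.3 w 0.0209
0.56 [(268, 196, 5), (271, 197, 4), (274, 199, 5), (277, 198, 5), (280, 197, 4), (283, 179, 4), (286, 99, 44), (289, 166, 79), (292, 159, 84), (295, 171, 80), (298, 178, 77), (301, 177, 78), (304, 172, 77), (307, 171, 78), (310, 176, 78), (313, 174, 78), (316, 163, 82), (319, 162, 82), (322, 173, 77), (325, 160, 82), (328, 157, 84), (331, 123, 53), (334, 178, 4), (337, 168, 4), (340, 125, 3), (343, 187, 5)]
0.585 [(268, 193, 5), (271, 195, 5), (274, 196, 4), (277, 194, 5), (280, 192, 5), (283, 116, 8), (286, 157, 75), (289, 159, 83), (292, 159, 81), (295, 172, 78), (298, 168, 78), (301, 167, 79), (304, 159, 80), (307, 173, 78), (310, 173, 78), (313, 174, 77), (316, 162, 82), (319, 162, 82), (322, 173, 77), (325, 166, 80), (328, 142, 78), (331, 147, 5), (334, 186, 4), (337, 188, 5), (340, 187, 5), (343, 189, 4)]
-214.0 [[(0.0063), (0.0084), 0, 0, 0, 0], [(0.0134), (0.016), 0, 0, 0, 0], [(0.0213), (0.0229), 0, 0, 0, 0], [(0.0299), (0.0289), 0, 0, 0, 0], [(0.0391), (0.034), 0, 0, 0, 0]]
-244.0 [[(0.0096), (0.0041), 0, 0, 0, 0], [(0.0196), (0.0072), 0, 0, 0, 0], [(0.0299), (0.0091), 0, 0, 0, 0], [(0.0403), (0.0101), 0, 0, 0, 0], [(0.0508), (0.0099), 0, 0, 0, 0]]
-274.0 [[(0.0104), (-0.0013), 0, 0, 0, 0], [(0.0206), (-0.0036), 0, 0, 0, 0], [(0.0305), (-0.007), 0, 0, 0, 0], [(0.04), (-0.0115), 0, 0, 0, 0], [(0.0489), (-0.0169), 0, 0, 0, 0]]
```

Request:
step_arm --pt "0.0063 0.0084 0.001 0 0 0" --pt "0.0134 0.016 0.001 0 0 0" --pt "0.0213 0.0229 0.001 0 0 0" --pt "0.0299 0.0289 0.001 0 0 0" --pt "0.0391 0.034 0.001 0 0 0"

```text
clock: 18.05
tcp_pos: [0.5469, 0.2321, 0.0791]
orientation: [-2.293, -2.143, 0.005]
contact_force: [-7.5, -1.8, 11.9]
grip_width: 0.0211
gripper_force: 40.8
```

```bash
python3 st.py; python3 jb.py|cut -c1-110;  python3 circ.py -244 6 5 3|sed 's/np.float64//g'
```

```text
t 18.05 z 0.0791 R 0.061 ang 118.3 Ftan(resist +) 7.5 Frad 2.0 Fz 11.9 w 0.0211
0.56 [(268, 100, 3), (271, 100, 3), (274, 102, 3), (277, 101, 3), (280, 100, 3), (283, 102, 3), (286, 76, 31),
0.585 [(268, 189, 5), (271, 192, 5), (274, 193, 4), (277, 193, 5), (280, 194, 5), (283, 147, 10), (286, 165, 7
-244.0 [[(0.0048), (0.0022), 0, 0, 0, 0], [(0.0096), (0.0041), 0, 0, 0, 0], [(0.0146), (0.0058), 0, 0, 0, 0], [(0.0196), (0.0072), 0, 0, 0, 0], [(0.0248), (0.0083), 0, 0, 0, 0]]
-259.0 [[(0.0052), (0.0009), 0, 0, 0, 0], [(0.0104), (0.0015), 0, 0, 0, 0], [(0.0156), (0.0018), 0, 0, 0, 0], [(0.0208), (0.0018), 0, 0, 0, 0], [(0.0261), (0.0016), 0, 0, 0, 0]]
-274.0 [[(0.0052), (-0.0005), 0, 0, 0, 0], [(0.0104), (-0.0013), 0, 0, 0, 0], [(0.0155), (-0.0023), 0, 0, 0, 0], [(0.0206), (-0.0036), 0, 0, 0, 0], [(0.0256), (-0.0052), 0, 0, 0, 0]]
-289.0 [[(0.0049), (-0.0018), 0, 0, 0, 0], [(0.0097), (-0.0039), 0, 0, 0, 0], [(0.0144), (-0.0063), 0, 0, 0, 0], [(0.0189), (-0.0088), 0, 0, 0, 0], [(0.0234), (-0.0116), 0, 0, 0, 0]]
-304.0 [[(0.0043), (-0.003), 0, 0, 0, 0], [(0.0084), (-0.0063), 0, 0, 0, 0], [(0.0123), (-0.0098), 0, 0, 0, 0], [(0.016), (-0.0134), 0, 0, 0, 0], [(0.0196), (-0.0173), 0, 0, 0, 0]]
-319.0 [[(0.0033), (-0.004), 0, 0, 0, 0], [(0.0064), (-0.0082), 0, 0, 0, 0], [(0.0093), (-0.0126), 0, 0, 0, 0], [(0.012), (-0.0171), 0, 0, 0, 0], [(0.0144), (-0.0218), 0, 0, 0, 0]]
```

Request:
step_arm --pt "0.0048 0.0022 0 0 0 0" --pt "0.0096 0.0041 0 0 0 0" --pt "0.0146 0.0058 0 0 0 0" --pt "0.0196 0.0072 0 0 0 0" --pt "0.0248 0.0083 0 0 0 0"

```text
clock: 18.52
tcp_pos: [0.5618, 0.2373, 0.0791]
orientation: [-2.293, -2.143, 0.004]
contact_force: [-6.7, 0.0, 10.4]
grip_width: 0.0211
gripper_force: 40.7
```

```bash
python3 st.py
```

```text
t 18.52 z 0.0791 R 0.0606 ang 103.3 Ftan(resist +) 6.5 Frad 1.6 Fz 10.4 w 0.0211
```

Request:
step_arm --pt "0.0052 0.0009 0 0 0 0" --pt "0.0104 0.0015 0 0 0 0" --pt "0.0156 0.0018 0 0 0 0" --pt "0.0208 0.0018 0 0 0 0" --pt "0.0261 0.0016 0 0 0 0"

```text
clock: 18.93
tcp_pos: [0.5774, 0.2385, 0.0791]
orientation: [-2.293, -2.143, 0.004]
contact_force: [-7.1, 0.3, 9.1]
grip_width: 0.0206
gripper_force: 40.7
```

```bash
python3 st.py;python3 jb.py
```

```text
t 18.93 z 0.0791 R 0.0602 ang 88.4 Ftan(resist +) 7.2 Frad 0.1 Fz 9.1 w 0.0206
0.56 [(268, 100, 4), (271, 100, 4), (274, 102, 4), (277, 102, 4), (280, 102, 4), (283, 103, 4), (286, 93, 9), (289, 91, 51), (292, 85, 53), (295, 94, 51), (298, 98, 52), (301, 96, 52), (304, 96, 52), (307, 94, 52), (310, 97, 52), (313, 96, 52), (316, 89, 53), (319, 86, 54), (322, 96, 53), (325, 89, 53), (328, 85, 53), (331, 82, 38), (334, 99, 4), (337, 69, 2), (340, 131, 4), (343, 194, 4), (346, 188, 5), (349, 127, 3)]
0.585 [(268, 100, 4), (271, 102, 2), (274, 103, 3), (277, 102, 4), (280, 102, 4), (283, 101, 4), (286, 91, 49), (289, 86, 52), (292, 86, 51), (295, 92, 51), (298, 90, 52), (301, 91, 51), (304, 85, 51), (307, 96, 51), (310, 95, 52), (313, 97, 53), (316, 90, 52), (319, 88, 53), (322, 97, 52), (325, 90, 53), (328, 84, 53), (331, 88, 4), (334, 100, 4), (337, 103, 3), (340, 189, 5), (343, 192, 5), (346, 191, 4), (349, 189, 5)]
```

Request:
step_arm --pt "0.0052 -0.0005 0 0 0 0" --pt "0.0104 -0.0013 0 0 0 0" --pt "0.0155 -0.0023 0 0 0 0"

```text
clock: 19.23
tcp_pos: [0.5866, 0.2373, 0.079]
orientation: [-2.293, -2.143, 0.004]
contact_force: [-7.8, 0.9, 9.9]
grip_width: 0.0212
gripper_force: 40.8
```

```bash
python3 st.py;python3 circ.py -283 6 3 3|sed 's/np.float64//g'
```

```text
t 19.23 z 0.079 R 0.06 ang 79.7 Ftan(resist +) 7.8 Frad -0.5 Fz 9.9 w 0.0212
-283.0 [[(0.0051), (-0.0013), 0, 0, 0, 0], [(0.0101), (-0.0029), 0, 0, 0, 0], [(0.015), (-0.0047), 0, 0, 0, 0]]
-292.0 [[(0.0048), (-0.0021), 0, 0, 0, 0], [(0.0095), (-0.0044), 0, 0, 0, 0], [(0.014), (-0.007), 0, 0, 0, 0]]
-301.0 [[(0.0044), (-0.0028), 0, 0, 0, 0], [(0.0087), (-0.0059), 0, 0, 0, 0], [(0.0128), (-0.0091), 0, 0, 0, 0]]
-310.0 [[(0.0039), (-0.0035), 0, 0, 0, 0], [(0.0077), (-0.0071), 0, 0, 0, 0], [(0.0112), (-0.011), 0, 0, 0, 0]]
-319.0 [[(0.0033), (-0.004), 0, 0, 0, 0], [(0.0064), (-0.0082), 0, 0, 0, 0], [(0.0093), (-0.0126), 0, 0, 0, 0]]
-328.0 [[(0.0027), (-0.0045), 0, 0, 0, 0], [(0.0051), (-0.0092), 0, 0, 0, 0], [(0.0072), (-0.0139), 0, 0, 0, 0]]
```

Request:
step_arm --pt "0.0051 -0.0013 0 0 0 0" --pt "0.0101 -0.0029 0 0 0 0" --pt "0.015 -0.0047 0 0 0 0"

```text
clock: 19.48
tcp_pos: [0.5934, 0.2357, 0.0788]
orientation: [-2.289, -2.142, 0.008]
contact_force: [-13.1, 3.9, 14.7]
grip_width: 0.021
gripper_force: 41.4
```

```bash
python3 st.py
```

```text
t 19.48 z 0.0788 R 0.06 ang 73.0 Ftan(resist +) 13.7 Frad -0.1 Fz 14.7 w 0.021
```

It bit: resistance rose from about 7 N to 13.7 N and the handle stalled at 73°. Stop, ease off to the measured position and release.

Request:
step_arm --pt "-0.006 0.002 0 0 0 0" --pt "-0.008 0.003 0 0 0 0"

```text
clock: 19.65
tcp_pos: [0.5919, 0.2358, 0.0792]
orientation: [-2.295, -2.145, 0.001]
contact_force: [-2.1, -1.0, 5.3]
grip_width: 0.0211
gripper_force: 40.4
```

```bash
python3 st.py; python3 jb.py
```

```text
t 19.65 z 0.0792 R 0.0597 ang 74.3 Ftan(resist +) 1.7 Frad -1.5 Fz 5.3 w 0.0211
0.56 [(268, 100, 3), (271, 101, 3), (274, 103, 3), (277, 103, 3), (280, 104, 3), (283, 103, 4), (286, 94, 10), (289, 92, 51), (292, 86, 52), (295, 93, 53), (298, 97, 52), (301, 99, 52), (304, 97, 51), (307, 95, 51), (310, 98, 52), (313, 98, 53), (316, 90, 54), (319, 87, 53), (322, 97, 53), (325, 90, 52), (328, 87, 54), (331, 91, 45), (334, 175, 5), (337, 143, 4), (340, 116, 3), (343, 186, 4), (346, 185, 4), (349, 114, 3)]
0.585 [(268, 102, 4), (271, 103, 3), (274, 105, 2), (277, 105, 5), (280, 104, 3), (283, 104, 4), (286, 89, 41), (289, 87, 52), (292, 83, 51), (295, 92, 52), (298, 93, 52), (301, 93, 51), (304, 83, 51), (307, 96, 52), (310, 97, 52), (313, 98, 52), (316, 91, 53), (319, 88, 55), (322, 97, 54), (325, 93, 54), (328, 87, 52), (331, 90, 4), (334, 101, 3), (337, 159, 5), (340, 192, 5), (343, 193, 4), (346, 193, 5), (349, 190, 4)]
```

Request:
step_arm --pt "0 0 0 0 0 0" --pt "0 0 0 0 0 0" --pt "0 0 0 0 0 0" --pt "0 0 0 0 0 0" --jaw 0.3

```text
clock: 20.03
tcp_pos: [0.5929, 0.2355, 0.0783]
orientation: [2.296, 2.144, -0.0]
contact_force: [-0.6, -0.7, -0.7]
grip_width: 0.0598
gripper_force: 0.0
```

Request:
step_arm --pt "0 0 0.02 0 0 0" --pt "0 0 0.05 0 0 0" --pt "0 0 0.1 0 0 0" --pt "0 0 0.15 0 0 0" --pt "0 0 0.2 0 0 0"

```text
clock: 20.45
tcp_pos: [0.5928, 0.2351, 0.2005]
orientation: [2.296, 2.144, -0.0]
contact_force: [0.5, -0.4, -0.0]
grip_width: 0.0596
gripper_force: 0.0
```

Request:
step_arm --pt "0 -0.05 0.02 0 0 0" --pt "0 -0.1 0.05 0 0 0" --pt "0 -0.15 0.05 0 0 0" --pt "0 -0.2 0.05 0 0 0" --pt "0 -0.2 0.05 0 0 0"

```text
clock: 20.87
tcp_pos: [0.5934, 0.1069, 0.2304]
orientation: [2.304, 2.131, -0.0]
contact_force: [0.5, -1.5, 0.1]
grip_width: 0.06
gripper_force: 0.0
```

```bash
python3 -c "
from h import *
o=r.get_obs();print(o['tcp_pos'],o['contact_force'].round(1),o['grip_width'])
K,T=cam('wrist',o);w=snap('wrist','c9.png');d=snap('side','b9.png')
print(proj(K,T,[.5748,.1758,.097]),proj(K,T,[.5748+.06*np.cos(1.28),.1758+.06*np.sin(1.28),.1415]))
f=lambda im,x,y,s:cv2.resize(im[y:y+s*3//4,x:x+s,::-1],(400,300),interpolation=cv2.INTER_CUBIC)
cv2.imwrite('pics/d9.png',np.hstack([f(w,200,0,230),f(d,252,140,90)]))
"
```

```text
[0.59336613 0.10685814 0.23041956] [ 0.5 -1.5  0.1] 0.060021605488567956
[289.85481676 115.56297996] [299.08550349  42.05928876]
```

View pics/d9.png

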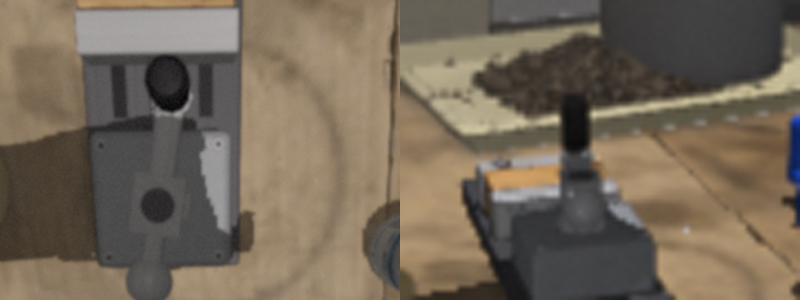

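The crank is still seated (hub at wrist px (291,118), the same offset from prediction as when first fitted), and the jaw is flush against the block.

```bash
python3 -c "
from h import *
print(r.hand_in())"
```

```text
the job is handed in; nothing more can be done
None
```

The crank is fully down on the shaft and the block is clamped against the stop bar; I stopped winding at the bite, when resistance rose from about 7 N to 13.7 N, let go, and handed in at about 21 s.

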